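# Put the spice tin away in the turn-lid spice keeper

### The job

Put the spice tin that stands on the bamboo board away in the round spice keeper, in the compartment with the ribbed drip insert on its floor: first push the clear lid round by its upright fin until the lid's opening stands squarely over that compartment, then lower the tin through the opening and leave it standing upright in there. Afterwards push the lid round again until its opening lies squarely over the keeper's closed sector, so that both compartments are covered. Leave the carrot, the kitchen timer and the mustard jar where they are.

Things in the scene. Friction and masses are not known exactly. Their poses are not given: they have to be found in the camera images.
- box: Spice keeper without lid: grey round box, 244 mm diameter, 72 mm high, fixed. Origin: centre of underside. 5 mm walls part it into three 120-degree sectors: the one about its own +x axis is closed by a deck level with the rim; those centred at +120 and -120 degrees (counter-clockwise positive) are open compartments, floor at 6 mm. One holds the drip insert, the other a second tin; varies.
- lid (a joint): Turn of the clear plastic lid about the keeper's vertical axis, rad, counter-clockwise from above positive, no stops; 0 or any whole turn = opening centred over the closed sector (heading of the opening = box yaw + this). Disc 248 mm in diameter, 4 mm thick, top 76.5 mm above the worktop. Needs about 1.2 N at the fin and stays where it is left.
- lid_opening (a point): Middle of the lid's opening, level with the lid's top, 70 mm from the axis; turns with the lid. The opening is a sector 100 degrees wide, from 24 to 112 mm from the axis, edged with a white bead raised 2 mm.
- lid_fin (a point): Centre of the white upright fin on the lid, 90 mm from the axis, exactly opposite the opening, 17 mm above the lid's top. A plain rib 50 mm long along the lid's radius (65 to 115 mm from the axis), 12 mm thick, 34 mm high, to push from either side. Its x axis points along the radius toward the lid's axis.
- closed_sector (a point): Middle of the closed sector's flat deck, level with the keeper's rim, 70 mm from the axis.
- insert_top (a point): Centre of the drip insert's top, 10 mm above the worktop: a ribbed steel disc 76 mm in diameter, 4 mm thick, fixed on the floor of one compartment, 70 mm from the keeper's axis on that compartment's centre line.
- tin_center (a point): Centre (half-way up) of the loose spice tin: a round steel tin with a push-on lid (fixed on), 60 mm in diameter, 46 mm high, about 120 g, standing upright (z up) on the board.
- tin: The same spice tin, origin at the centre of its underside, 23 mm below tin_center.
- board: Bamboo cutting board in a black rim, 262 x 325 x 16 mm, fixed, origin at the centre of its underside, long side along its y.
- carrot_mid (a point): Middle of a loose carrot lying on the board, 162 mm long along its own y, 24 mm thick; leave it.
- timer: Kitchen timer with a red dial, loose, 60 mm in diameter, 48 mm high, origin at the centre of its underside; leave it.
- mustard: Mustard jar, loose, 59 mm in diameter, 103 mm high, origin at the centre of its underside; leave it.
Things that resemble listed ones, but are neither listed nor needed, are in the scene too. Leave any blue or turquoise look-alike of the tin alone.

How it is judged:
By the outcome, as a careful person would: the job done as asked, in the order asked, and still so for the second after the job is handed in, with the robot touching nothing.
It also fails if it takes over 66 s, if anything falls off the work surface, if the arm or the gripper's body presses on something with over 40 N, if the wrist force passes 120 N, or if a joint passes its speed limit or range.

### The arm

A 7-joint arm with a two-finger parallel gripper is mounted at the origin on a cart in front of the work surface, level with it; the furniture and walls round the work are solid. World frame = base frame: x ahead of the robot, y to its left, z up, the work surface at z = 0. Lengths are in m, angles in rad, forces in N, time in s.
With the tool pointing down it reaches from about 0.4 to 0.85 m from the base axis. Payload 10.4 kg.
Tool frame: the origin (TCP) lies on the centre line of the jaws, within the pads' length; the fingertips stand 17 mm ahead of it and the grasp point (between the pads) lies 2 mm behind it; z points along the fingers, y is the line along which they close (so a half turn about z gives the same grasp; the last joint's range is limited). The gripper opens to 87 mm and grips with 3 to 60 N. Pads are 19 mm wide; open, the fingers measure 117 mm over their backs; the gripper's body (75 mm by 190 mm) begins 51 mm behind the grasp point.
Start: joints at [1.086, 0.332, -0.065, 1.46, 0.022, 1.35, -0.088], TCP at [0.278, -0.56, 0.24] pointing down, gripper open.
Joint ranges: [-2.6, 2.6], [-0.5, 2.12], [-1.47, 1.34], [0.16, 2.42], [-1.27, 4.41], [0.06, 2.06], [-2.6, 2.6]. Speed limits (rad/s): [2.22, 2.22, 2.79, 2.79, 3.14, 3.14, 3.14].

### API

Orientations are given as a rotation vector (axis times angle).
In Python, from rig import * gives the robot as it stands.
- The arm moves only by the shell command python3 -m inch 'ROWS' [FORCE]. ROWS is JSON, a list of rows, each a list of 3 entries, a list of its own where there are three numbers: the shift along the world's x, y, z in mm, then the turn about the world's z in rad, then the closure, from 0 (fully open) to 1 (shut). In form: [[[x, y, z], yaw, hand], ...]. A call has 1 to 8 rows; each row is the pose to reach, as a shift and turn from the pose commanded when the call began; what a row does not reach only later rows make up. A row lasts 1/12 s, in which the tool goes at most 41.7 mm and 7.16 degrees, less where a joint would pass 70% of its speed; a pose out of reach is approached as far as the arm can. A call with a gripper value outside its range is refused whole. The fingers move at their own pace and stop on an object; FORCE is the grip in N (left out, the last holds). Time passes only in rows, so rows that repeat a pose let the fingers close. It gives the time, the measured TCP pose, the force, the opening and the grip force at its end, in the units of the state.
- sense(): the state, without advancing time (a new reading comes with each control period).
- read_camera(name): name is "scene" or "top" or "wrist"; returns (picture, depth): 480x640x3 uint8, red, green, blue; 480x640 float32, m along the optical axis (not along the pixel's ray), 0 where there is no reading.
- get_calibration(name): a dict with "camera_matrix" (3x3 intrinsics, pixels), "xyz" and "attitude" of the camera in the world. Camera axes: x right, y down, z forward; pixel columns grow to the right and rows downward; lengths in m; the calibration is good to about 2 mm. A picture is of the moment at which its call begins: read the wrist's pose just before it. get_calibration takes no time and is no camera call; for the wrist camera it gives the pose at the moment of the call.
- hand_in(): hands the job in; it is judged then, once.
The state is a dict: "t": time; "qpos": joint angles; "joint_velocities": joint speeds; "effort": joint torques, N m; "tool_pos": TCP position; "eef_rot": TCP orientation; "wrist_force": force on the tool from outside, world axes, zero at the start; "wrist_torque": the same for the moment, N m; "width": opening from 0.0 (shut) to 1.0 (fully open); "gripper_force": force on a finger pad.
Only numpy, scipy, OpenCV 4.12 (cv2) and the standard library are available. Lean on these libraries where they do the work, as an engineer would, in place of code of your own. Each camera call takes 0.05 s, during which the arm holds its last target. There are 200 camera calls.

## Working session

There is one attempt and no reset: what is moved stays moved. The work goes in short steps, Python scripts to look and compute and a shell command to move; the robot and the scene stay as the last step left them, time stands still between calls to the robot, and variables do not carry over. Pictures are saved under pics/ and viewed, at most 10 in all, crops included, and the job is handed in when it is done.

```bash
mkdir -p pics; ls; python3 - <<'E'
from rig import *
import cv2,numpy as np
for n in ["top","scene"]:
    p,d=read_camera(n); cv2.imwrite(f"pics/{n}0.png",p[:,:,::-1]); np.save(f"{n}_d.npy",d); c=get_calibration(n); print(n,c)
s=sense(); print(s)
E
```

```text
pics
top {'camera_matrix': array([[484.84837379,   0.        , 317.88007409],
       [  0.        , 484.84837379, 237.5606483 ],
       [  0.        ,   0.        ,   1.        ]]), 'xyz': array([ 0.40297121, -0.19325158,  1.38598469]), 'attitude': array([-2.16757878,  2.11795825, -0.16621297])}
scene {'camera_matrix': array([[610.87820051,   0.        , 319.51961109],
       [  0.        , 610.87820051, 231.048884  ],
       [  0.        ,   0.        ,   1.        ]]), 'xyz': array([-0.45587103,  0.49492442,  1.23479457]), 'attitude': array([-1.20988961,  2.25759531, -1.01514918])}
{'t': 0.1, 'qpos': array([ 1.08637304,  0.33282554, -0.06471411,  1.46084638,  0.02159271,
        1.34986135, -0.08845894]), 'joint_velocities': array([-0.00099806, -0.00141954, -0.00137111, -0.00185737,  0.0004304 ,
       -0.00116155,  0.00254635]), 'effort': array([ 1.37969662e-03, -6.24548364e+01,  2.48867786e-02, -3.90716279e+01,
       -6.13555452e-02,  3.66423524e-02,  9.00004636e-06]), 'tool_pos': array([ 0.27835909, -0.55924509,  0.2388282 ]), 'eef_rot': array([-3.05701294e+00, -7.18835389e-01,  5.11813957e-04]), 'wrist_force': array([-0.83385434, -0.29419286,  0.13961486]), 'wrist_torque': array([-0.02986274, -0.02218473, -0.01668518]), 'gripper_force': 0.0, 'width': 0.9987829006849085}
```

View pics/top0.png

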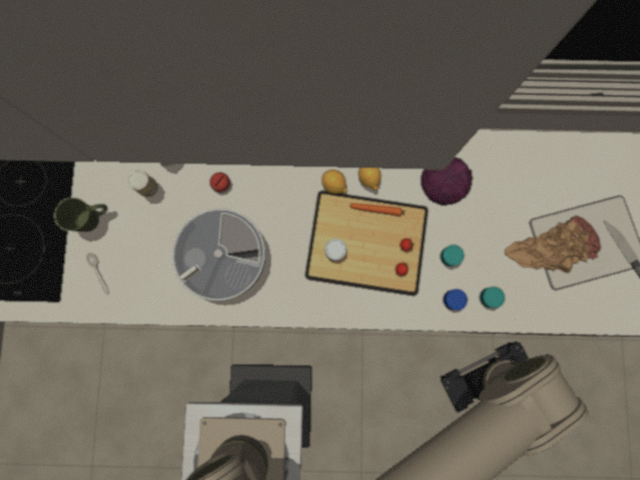

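View pics/scene0.png

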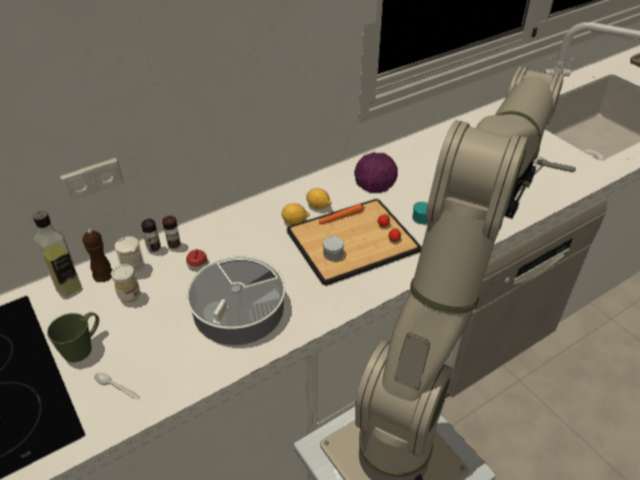

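The top view shows the keeper at about (220,255), with the white fin near (190,272). The tin is on the board at (336,250), the carrot at (377,209) and the timer at (220,182). I'll enlarge the keeper in both views.

```bash
cat > h.py <<'E'
from rig import *
import cv2,numpy as np
from scipy.spatial.transform import Rotation as R
def ray(c,u,v,z):
    K=c["camera_matrix"];d=R.from_rotvec(c["attitude"]).apply(np.linalg.inv(K)@[u,v,1]);o=c["xyz"]
    return o+d*(z-o[2])/d[2]
def cloud(c,d):
    K=c["camera_matrix"];v,u=np.mgrid[:480,:640]
    P=np.stack([(u-K[0,2])/K[0,0]*d,(v-K[1,2])/K[1,1]*d,d],-1)
    return R.from_rotvec(c["attitude"]).apply(P.reshape(-1,3)).reshape(480,640,3)+c["xyz"]
def proj(c,P):
    q=R.from_rotvec(c["attitude"]).inv().apply(np.asarray(P)-c["xyz"])@c["camera_matrix"].T
    return q[...,:2]/q[...,2:]
E
python3 - <<'E'
import cv2,numpy as np
a=cv2.imread('pics/top0.png')[200:310,165:275];b=cv2.imread('pics/scene0.png')[245:345,180:295]
f=lambda i:cv2.resize(i,(400,400),interpolation=cv2.INTER_CUBIC)
cv2.imwrite('pics/crop0.png',np.hstack([f(a),f(b)]))
from h import *
c=get_calibration("top");d=np.load('top_d.npy');P=cloud(c,d)
for n,u,v in [("lidcentre",220,254),("fin",190,272),("tin",336,250),("board",370,260),("timer",220,182),("carrot",377,209),("counter",290,180)]: print(n,P[v,u].round(3))
z=P[...,2]
im=cv2.imread('pics/top0.png')
# rim & tin by height
m=((z>.055)&(z<.09)).astype(np.uint8); m[:, :165]=0;m[:,275:]=0;m[:195]=0;m[310:]=0
cn=max(cv2.findContours(m,0,1)[0],key=cv2.contourArea);(u,v),r=cv2.minEnclosingCircle(cn);e=cv2.fitEllipse(cv2.convexHull(cn))
print("rim",u,v,r,e,ray(c,u,v,.0745),ray(c,*e[0],.0745), "r m",r*(c["xyz"][2]-.0745)/485)
m=((z>.045)&(z<.09)).astype(np.uint8); m[:, :310]=0;m[:,360:]=0;m[:230]=0;m[275:]=0
cn=max(cv2.findContours(m,0,1)[0],key=cv2.contourArea);(u,v),r=cv2.minEnclosingCircle(cn)
print("tin",u,v,r,ray(c,u,v,.062),r*(c["xyz"][2]-.062)/485)
m=((z>.095)&(z<.13)).astype(np.uint8); m[:, :165]=0;m[:,275:]=0;m[:195]=0;m[310:]=0
cn=max(cv2.findContours(m,0,1)[0],key=cv2.contourArea);q=cv2.minAreaRect(cn);print("fin",q,ray(c,*q[0],.1105))
E
```

```text
lidcentre [0.552 0.07  0.084]
fin [0.5   0.141 0.11 ]
tin [ 0.574 -0.244  0.061]
board [ 0.552 -0.343  0.02 ]
timer [0.764 0.09  0.04 ]
carrot [ 0.697 -0.36   0.037]
counter [ 0.786 -0.108 -0.   ]
rim 217.586181640625 253.9281768798828 46.9122314453125 ((217.53103637695312, 253.93017578125), (90.7701644897461, 93.73403930664062), 51.34868621826172) [0.55346555 0.07810133 0.0745    ] [0.55345659 0.07825089 0.0745    ] r m 0.12685499694290459
tin 334.8358154296875 249.1492462158203 10.852087020874023 [ 0.57565137 -0.24105632  0.062     ] 0.029624736324030426
fin ((187.9199981689453, 272.55999755859375), (5.599999904632568, 19.600000381469727), 53.13010025024414) [0.49824811 0.14590674 0.1105    ]
```

View pics/crop0.png

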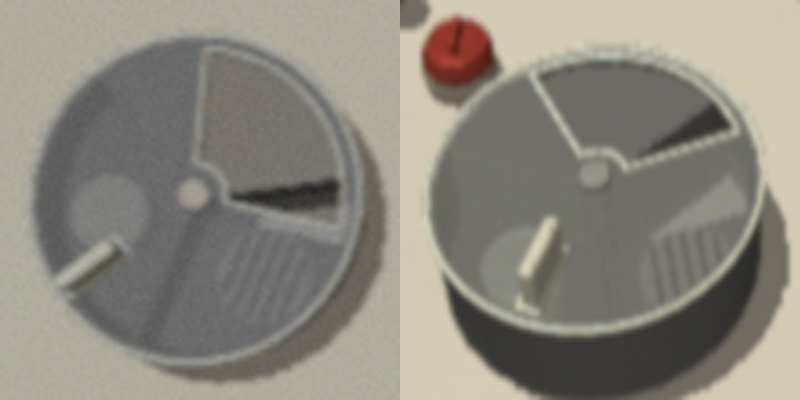

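The crop shows the ribbed insert at full-image (238,276), the second tin under the lid at about (195,258), and the hub at (218,254). The fin is at lower left and the opening at upper right.

```bash
python3 - <<'E'
from h import *
c=get_calibration("top");C=ray(c,192/3.636+165,195/3.636+200,.0845)
print("hub",C)
C=np.array([.5535,.078])
for n,u,v,z in [("insert",265,275,.01),("tin2",108,210,.052),("tin2b",108,210,.056),("fin",94,265,.1105)]:
    p=ray(c,u/3.636+165,v/3.636+200,z)[:2]-C; print(n,p,np.hypot(*p),np.degrees(np.arctan2(p[1],p[0])))
# opening corners
for u,v in [(203,48),(343,225),(195,160),(228,200)]:
    p=ray(c,u/3.636+165,v/3.636+200,.0785)[:2]-C; print("corner",p,np.hypot(*p),np.degrees(np.arctan2(p[1],p[0])))
c=get_calibration("scene")
for n,u,v,z in [("hub",593,175,.082),("insert",693,265,.01),("tin2",523,258,.052)]:
    uu=(u-400)*115/400+180;vv=v/4+245
    p=ray(c,uu,vv,z)[:2]; print(n,p,p-C,np.degrees(np.arctan2(*(p-C)[::-1])))
s=sense();print(R.from_rotvec(s["eef_rot"]).as_matrix().round(3)); w=get_calibration("wrist");print(w["xyz"]-s["tool_pos"])
E
```

```text
hub [0.55314039 0.07548528 0.0845    ]
insert [-0.05317265 -0.04740195] 0.07123394803452752 -138.2838791665206
tin2 [-0.00956151  0.06734567] 0.06802104124860177 98.08065291872893
tin2b [-0.0099842   0.06633038] 0.06707759094118544 98.56003290254469
fin [-0.0559204   0.06015137] 0.08212964565985677 132.91242070748464
corner [ 0.11223548 -0.00351535] 0.11229052339038323 -1.7939850132030386
corner [-0.01950358 -0.11476659] 0.11641202692672398 -99.64477669942183
corner [ 0.02672257 -0.00208858] 0.0268040683986238 -4.469038836954809
corner [-0.00279145 -0.02829751] 0.02843485940739615 -95.63379504665194
hub [0.55386227 0.0766477 ] [ 0.00036227 -0.0013523 ] -75.00285304102262
insert [0.50376055 0.02532232] [-0.04973945 -0.05267768] -133.3567016092057
tin2 [0.54462167 0.1420843 ] [-0.00887833  0.0640843 ] 97.88763283529273
[[ 0.895  0.446 -0.001]
 [ 0.446 -0.895  0.001]
 [-0.    -0.001 -1.   ]]
[0.06919761 0.03398764 0.14535169]
```

```bash
python3 -m inch '[[[38,38,20],0,1],[[38,78,20],0,1],[[40,118,20],0,1],[[45,158,20],0,1],[[50,198,20],0,1],[[60,236,20],0,1],[[70,275,20],0,1],[[80,312,20],0,1]]' 20
python3 -m inch '[[[15,38,0],0,1],[[30,76,0],0,1],[[45,114,0],0,1],[[60,152,0],0,1],[[78,190,0],0,1],[[96,228,0],0,1],[[115,262,0],0,1],[[126,290,0],0,1]]'
python3 -m inch '[[[0,0,0],0,1],[[0,0,0],0,1],[[0,0,0],0,1]]'
python3 - <<'E'
from h import *
s=sense();c=get_calibration("wrist");p,d=read_camera("wrist");cv2.imwrite("pics/w1.png",p[:,:,::-1]);np.savez("w1.npz",d=d,**c);print(s["tool_pos"],c)
E
```

```text
t: 0.77
tool_pos: [0.3583, -0.2453, 0.2594]
eef_rot: [3.058, 0.719, -0.001]
wrist_force: [1.2, -0.6, 0.1]
width: 0.478
gripper_force: 0.0
t: 1.43
tool_pos: [0.4853, 0.0455, 0.2596]
eef_rot: [-3.057, -0.721, -0.001]
wrist_force: [1.3, -1.6, -0.7]
width: 0.01
gripper_force: 0.0
t: 1.68
tool_pos: [0.4842, 0.0419, 0.2592]
eef_rot: [3.058, 0.719, -0.001]
wrist_force: [1.1, 0.1, 0.7]
width: 0.006
gripper_force: 0.0
[0.48422355 0.04189174 0.25919118] {'camera_matrix': array([[371.59570307,   0.        , 323.25052694],
       [  0.        , 371.59570307, 234.35304559],
       [  0.        ,   0.        ,   1.        ]]), 'xyz': array([0.55349667, 0.07607084, 0.40444515]), 'attitude': array([ 2.45554288, -1.52083484, -0.21996084])}
```

View pics/w1.png

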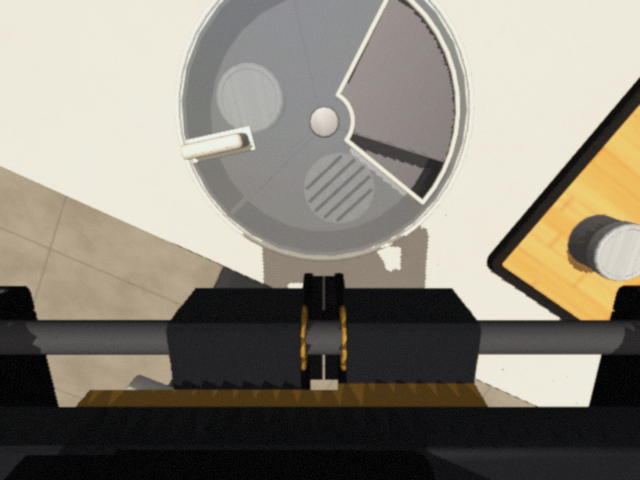

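The wrist view shows the hub at (324,122), the insert centre at (339,187) and the second tin at (250,97). The fin runs (183,152)–(250,136), wall lines run toward (299,0) and (235,212), and the opening's lower corner is at (424,201).

```bash
python3 - <<'E'
from h import *
c=np.load("w1.npz");C=ray(c,324,122,.082)[:2];print("hub",C)
# rim fit from light lid edge: sample points
for C in (C,np.array([.5535,.0775])):
  print("C",C)
  for n,u,v,z in [("insert",339,187,.01),("tin2top",250,97,.052),("fin out",186,146,.1105),("fin in",250,131,.1105),("wallA",299,5,.072),("wallB",235,212,.072),("wallB2",290,156,.072),("cornerIn1",338,96,.0785),("cornerIn2",346,139,.0785),("cornerOut",424,201,.0785),("edge1",388,0,.0785),("rimR",468,100,.0765),("rimL",180,100,.0765),("rimB",324,258,.0765)]:
    p=ray(c,u,v,z)[:2]-C; print(n,p.round(4),np.hypot(*p).round(4),np.degrees(np.arctan2(p[1],p[0])).round(1))
P=cloud(c,c["d"]);z=P[...,2]
m=((z>.1)&(z<.125));m[250:]=0;v,u=np.nonzero(m);q=P[m];print("fin cloud",q.mean(0),len(q))
r=cv2.minAreaRect((q[:,:2]*1e3).astype(np.float32));print(r)
E
```

```text
hub [0.55545631 0.07618471]
C [0.55545631 0.07618471]
insert [-0.0518 -0.0439] 0.0679 -139.7
tin2top [-0.0101  0.0686] 0.0693 98.4
fin out [-0.0634  0.0873] 0.1079 126.0
fin in [-0.0312  0.0476] 0.0569 123.3
wallA [0.0703 0.0571] 0.0906 39.1
wallB [-0.107   0.0378] 0.1135 160.5
wallB2 [-0.0388  0.014 ] 0.0413 160.2
cornerIn1 [ 0.0235 -0.0012] 0.0235 -2.9
cornerIn2 [-0.004  -0.0229] 0.0233 -100.0
cornerOut [-0.0206 -0.1099] 0.1118 -100.6
edge1 [ 0.1026 -0.004 ] 0.1027 -2.2
rimR [ 0.0691 -0.0994] 0.121 -55.2
rimL [-0.0376  0.115 ] 0.121 108.1
rimB [-0.1093 -0.0545] 0.1221 -153.5
C [0.5535 0.0775]
insert [-0.0499 -0.0452] 0.0673 -137.8
tin2top [-0.0082  0.0673] 0.0678 96.9
fin out [-0.0614  0.086 ] 0.1057 125.6
fin in [-0.0292  0.0462] 0.0547 122.3
wallA [0.0723 0.0558] 0.0913 37.6
wallB [-0.105   0.0365] 0.1112 160.8
wallB2 [-0.0369  0.0127] 0.039 161.0
cornerIn1 [ 0.0255 -0.0025] 0.0256 -5.6
cornerIn2 [-0.0021 -0.0242] 0.0243 -94.9
cornerOut [-0.0186 -0.1112] 0.1127 -99.5
edge1 [ 0.1045 -0.0053] 0.1047 -2.9
rimR [ 0.071  -0.1007] 0.1232 -54.8
rimL [-0.0357  0.1137] 0.1191 107.4
rimB [-0.1073 -0.0558] 0.121 -152.5
fin cloud [0.50090613 0.14546421 0.1096405 ] 1005
((500.0259094238281, 146.58668518066406), (11.93482780456543, 49.8763542175293), 38.347633361816406)
```

```bash
cat >> h.py <<'E'
C=np.array([.5555,.0762])
def pos(th,g,r=.09):
    a=np.radians(th);return C+r*np.array([np.cos(a),np.sin(a)])+g*np.array([-np.sin(a),np.cos(a)])
def table(ths,g,ref=None,r=.09):
    p0=pos(ths[0],g,r) if ref is None else np.array(ref[:2])
    t0=ths[0] if ref is None else ref[2]
    for t in ths: print(t,((pos(t,g,r)-p0)*1e3).round(1),np.radians(t-t0).round(3))
E
python3 - <<'E'
from h import *
table([137],.018,(.4842,.0419,116.5))
for a in (137,97,67): table(list(np.arange(a,a-41,-5)),.018)
E
python3 -m inch '[[[-3,20,0],0.1,1],[[-5,55,0],0.2,1],[[-7,80,0],0.3,1],[[-9,82,-20],0.358,1],[[-9,82,-60],0.358,1],[[-9,82,-95],0.358,1],[[-9,82,-110],0.358,1],[[-9,82,-110],0.358,1]]'
```

```text
137 [-6.8 82.5] 0.358
137 [0. 0.] 0.0
132 [4.5 6.6] -0.087
127 [ 9.6 12.8] -0.175
122 [15.1 18.6] -0.262
117 [21.2 23.8] -0.349
112 [27.7 28.5] -0.436
107 [34.6 32.6] -0.524
102 [41.8 36.1] -0.611
97 [49.3 38.9] -0.698
97 [0. 0.] 0.0
92 [7.7 2.2] -0.087
87 [15.6  3.7] -0.175
82 [23.5  4.5] -0.262
77 [31.5  4.6] -0.349
72 [39.5  4. ] -0.436
67 [47.4  2.7] -0.524
62 [55.2  0.8] -0.611
57 [62.8 -1.9] -0.698
67 [0. 0.] 0.0
62 [ 7.8 -2. ] -0.087
57 [15.3 -4.6] -0.175
52 [22.6 -7.9] -0.262
47 [ 29.6 -11.8] -0.349
42 [ 36.2 -16.3] -0.436
37 [ 42.4 -21.3] -0.524
32 [ 48.2 -26.9] -0.611
27 [ 53.4 -33. ] -0.698
t: 2.4
tool_pos: [0.4733, 0.1222, 0.1461]
eef_rot: [-2.882, -1.249, 0.009]
wrist_force: [-0.2, 0.1, 0.2]
width: 0.004
gripper_force: 0.0
```

```bash
python3 -m inch '[[[1,0,-15],0,1],[[2,1,-30],0,1],[[3,1,-40],0,1],[[3,1,-44],0,1],[[3,1,-44],0,1]]'
python3 -m inch '[[[4.5,6.6,0],-0.087,1],[[9.6,12.8,0],-0.175,1],[[15.1,18.6,0],-0.262,1],[[21.2,23.8,0],-0.349,1],[[27.7,28.5,0],-0.436,1],[[34.6,32.6,0],-0.524,1],[[41.8,36.1,0],-0.611,1],[[49.3,38.9,0],-0.698,1]]'
python3 -m inch '[[[0,0,0],0,1],[[0,0,0],0,1],[[0,0,0],0,1]]'
python3 - <<'E'
from h import *
s=sense();print(s["tool_pos"],R.from_rotvec(s["eef_rot"]).as_matrix()[:,1],s["qpos"].round(2))
p,d=read_camera("top");cv2.imwrite("pics/t2.png",cv2.resize(np.hstack([p[180:320,150:310,::-1]]),(640,560),interpolation=2))
E
```

```text
t: 2.82
tool_pos: [0.4785, 0.1249, 0.1056]
eef_rot: [2.882, 1.251, -0.001]
wrist_force: [0.4, -0.1, -0.4]
width: 0.006
gripper_force: 0.0
t: 3.48
tool_pos: [0.5284, 0.1643, 0.1067]
eef_rot: [3.136, 0.184, 0.001]
wrist_force: [-0.4, -1.0, 0.2]
width: 0.003
gripper_force: 0.6
t: 3.73
tool_pos: [0.5278, 0.1643, 0.1062]
eef_rot: [3.135, 0.196, 0.001]
wrist_force: [-0.8, 0.1, 0.4]
width: 0.005
gripper_force: 0.0
[0.52776492 0.16427462 0.10615931] [ 1.24330770e-01 -9.92240823e-01  8.91718249e-05] [ 0.16  0.36 -0.64  1.78  0.24  1.08 -2.01]
```

View pics/t2.png

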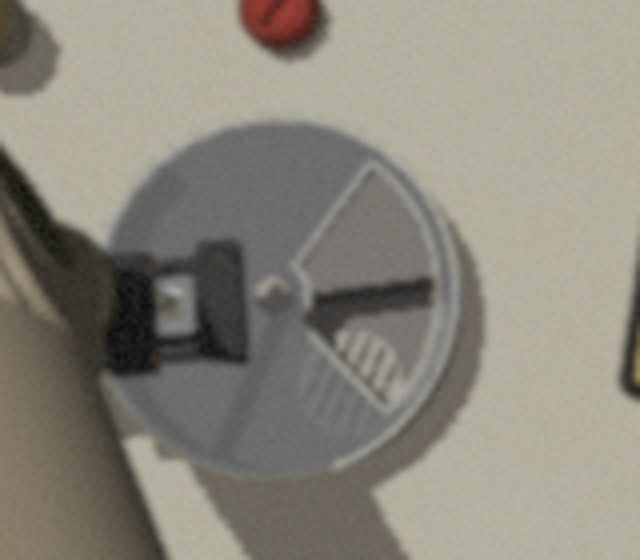

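```bash
python3 -m inch '[[[7.7,2.2,0],-0.04,1],[[15.6,3.7,0],-0.08,1],[[23.5,4.5,0],-0.12,1],[[31.5,4.6,0],-0.16,1],[[39.5,4,0],-0.2,1],[[47.4,2.7,0],-0.25,1],[[55.2,0.8,0],-0.3,1],[[62.8,-1.9,0],-0.3,1]]'
python3 -m inch '[[[0,0,0],0,1],[[0,0,0],0,1],[[0,0,0],0,1]]'
python3 - <<'E'
from h import *
c=get_calibration("top")
for u,v in [(243.75,220),(246.75,282)]:
    p=ray(c,u,v,.0785)[:2]-C; print("prev corner",np.hypot(*p),np.degrees(np.arctan2(p[1],p[0])))
s=sense();print(s["tool_pos"],s["qpos"].round(2))
p,d=read_camera("top");cv2.imwrite("pics/t3.png",cv2.resize(np.hstack([p[180:320,150:310,::-1]]),(640,560),interpolation=2))
E
```

```text
t: 4.45
tool_pos: [0.5904, 0.1623, 0.1056]
eef_rot: [3.129, -0.28, -0.001]
wrist_force: [-1.5, -0.0, -0.6]
width: 0.006
gripper_force: 0.7
t: 4.7
tool_pos: [0.5903, 0.1626, 0.1057]
eef_rot: [-3.129, 0.277, -0.0]
wrist_force: [-0.5, 0.9, 0.3]
width: 0.005
gripper_force: 0.0
prev corner 0.11353589245846615 -35.239839626373914
prev corner 0.11174697208502136 -133.25210447776104
[0.59032235 0.1625601  0.10567539] [ 0.09  0.47 -0.56  1.63  0.27  1.12 -2.28]
```

View pics/t3.png

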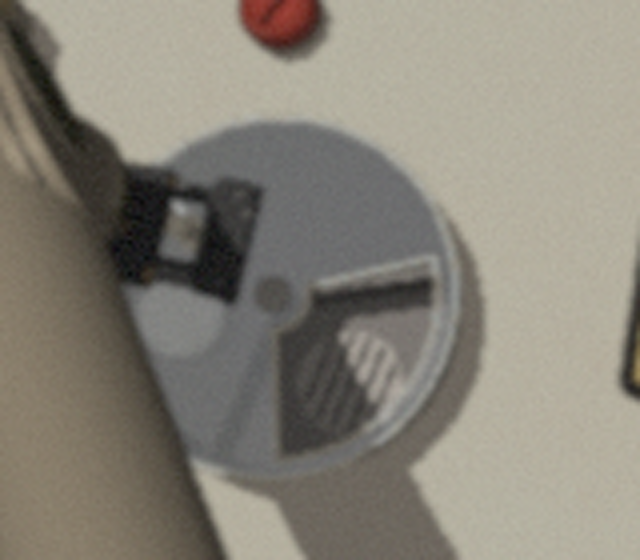

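```bash
python3 - <<'E'
from h import *
c=get_calibration("top")
for u,v in [(259.25,244.5),(220,294.5)]:
    p=ray(c,u,v,.0785)[:2]-C; print(np.hypot(*p),np.degrees(np.arctan2(p[1],p[0])))
p=np.array([.5903,.1626])-C;print(np.hypot(*p),np.degrees(np.arctan2(p[1],p[0])))
r=np.hypot(*p);a=np.degrees(np.arctan2(p[1],p[0]))
for k in range(0,33,4):
    t=np.radians(a-k);print(k,((C+r*np.array([np.cos(t),np.sin(t)])-[.5903,.1626])*1e3).round(1))
E
```

```text
0.11377758212719982 -76.81798145014987
0.11216829410701935 -174.20698681878795
0.09314504817756016 68.0615195322935
0 [0. 0.]
4 [ 5.9 -2.6]
8 [11.7 -5.7]
12 [17.2 -9.1]
16 [ 22.5 -12.9]
20 [ 27.5 -17.1]
24 [ 32.1 -21.6]
28 [ 36.5 -26.5]
32 [ 40.5 -31.6]
```

```bash
python3 -m inch '[[[5.9,-2.6,0],-0.04,1],[[11.7,-5.7,0],-0.08,1],[[17.2,-9.1,0],-0.12,1],[[17.2,-9.1,0],-0.12,1],[[17.2,-9.1,0],-0.12,1]]'
python3 - <<'E'
from h import *
s=sense();print(s["tool_pos"],s["qpos"].round(2))
p,d=read_camera("top");cv2.imwrite("pics/t4.png",cv2.resize(np.hstack([p[180:320,150:310,::-1]]),(640,560),interpolation=2))
E
```

```text
t: 5.17
tool_pos: [0.6076, 0.1535, 0.1056]
eef_rot: [3.107, -0.464, 0.0]
wrist_force: [-0.2, 0.4, -0.6]
width: -0.001
gripper_force: 0.0
[0.60763299 0.15345679 0.1056303 ] [ 0.08  0.49 -0.52  1.59  0.26  1.13 -2.37]
```

View pics/t4.png

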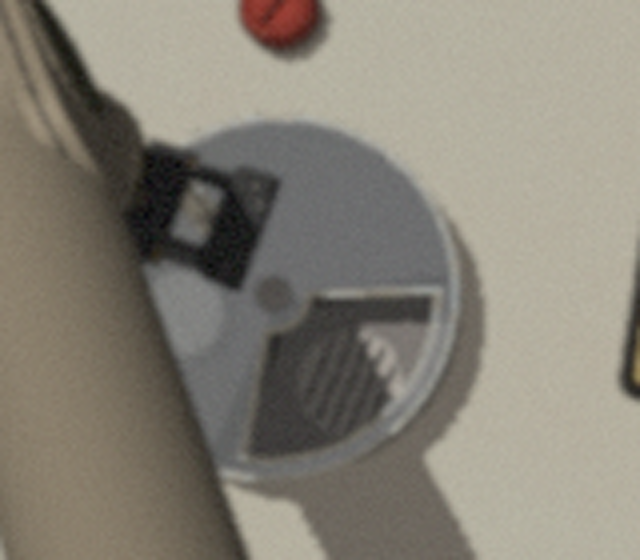

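```bash
python3 - <<'E'
from h import *
c=get_calibration("top")
for u,v in [(260.5,252.5),(210.25,294.5)]:
    p=ray(c,u,v,.0785)[:2]-C; print(np.hypot(*p),np.degrees(np.arctan2(p[1],p[0])))
s=sense()["tool_pos"][:2]-C;r=np.hypot(*s);a=np.arctan2(s[1],s[0])
for k in (1,2,3,4): print(k,((C+r*np.array([np.cos(a-np.radians(k)),np.sin(a-np.radians(k))])-C-s)*1e3).round(1))
p,d=read_camera("top");P=cloud(c,d);r=np.hypot(P[...,0]-C[0],P[...,1]-C[1]);a=np.degrees(np.arctan2(P[...,1]-C[1],P[...,0]-C[0]))
for k in range(-180,-60,5):
    m=(r>.04)&(r<.1)&(abs(a-k)<2.5);print(k,np.median(P[...,2][m]).round(3),end=' ')
E
```

```text
0.11514792426758973 -87.95016825120693
0.11316214662752896 172.50553139100907
1 [ 1.3 -0.9]
2 [ 2.7 -1.9]
3 [ 4.  -2.8]
4 [ 5.3 -3.8]
-180 0.558 -175 0.554 -170 0.554 -165 0.551 -160 0.545 -155 0.538 -150 0.52 -145 0.011 -140 0.012 -135 0.01 -130 0.01 -125 0.01 -120 0.01 -115 0.01 -110 0.008 -105 0.006 -100 0.007 -95 0.006 -90 0.009 -85 0.075 -80 0.077 -75 0.077 -70 0.077 -65 0.077
```

```bash
python3 -m inch '[[[1.5,-1,0],0,1],[[3.3,-2.4,0],0,1],[[3.3,-2.4,0],0,1],[[3.3,-2.4,0],0,1],[[-5,6,0],0,1],[[-15,10,5],0,1],[[-15,10,40],0,1],[[-15,10,80],0,1]]'
python3 -m inch '[[[-15,-15,25],0.1,1],[[-35,-35,50],0.2,1],[[-55,-50,70],0.25,1],[[-70,-55,75],0.25,1],[[-70,-55,75],0.25,1],[[-70,-55,75],0.25,1],[[-70,-55,75],0.25,1]]'
cat >> h.py <<'E'
def lidcheck(name="wrist"):
    c=get_calibration(name);p,d=read_camera(name);P=cloud(c,d);z=P[...,2]
    x,y=P[...,0]-C[0],P[...,1]-C[1];r=np.hypot(x,y);a=np.degrees(np.arctan2(y,x))
    m=(z>.095)&(z<.125)&(r<.13)&(r>.05)
    if m.sum()>20: q=cv2.minAreaRect((P[m][:,:2]*1e3).astype(np.float32));f=np.array(q[0])/1e3-C;print("fin",q,np.hypot(*f),np.degrees(np.arctan2(f[1],f[0])))
    for lo,hi in((.035,.06),(.06,.08),(.08,.105)):
        o=(z<.07)&(z>0)&(r>lo)&(r<hi);b=np.sort(a[o]%360);
        if len(b)<5: continue
        g=np.diff(np.r_[b,b[0]+360]);i=g.argmax();s=b[(i+1)%len(b)];e=b[i]+(360 if b[i]<s else 0);print("open",s-360,e-360,"mid",(s+e)/2-360)
    return c,p,P
E
python3 - <<'E'
from h import *
s=sense();print(s["tool_pos"],s["qpos"].round(2))
c,p,P=lidcheck();cv2.imwrite("pics/w5.png",p[:,:,::-1])
lidcheck("top")
E
```

```text
t: 5.93
tool_pos: [0.5896, 0.1643, 0.1844]
eef_rot: [3.105, -0.462, -0.008]
wrist_force: [0.8, -0.0, 0.6]
width: 0.004
gripper_force: 0.0
t: 6.52
tool_pos: [0.5224, 0.109, 0.2604]
eef_rot: [3.14, -0.075, 0.0]
wrist_force: [0.6, -0.6, -0.1]
width: 0.005
gripper_force: 0.0
[0.52239708 0.10904728 0.26041474] [ 0.25  0.17 -0.6   1.65  0.1   1.36 -1.98]
fin ((623.8405151367188, 134.74598693847656), (49.78108215332031, 12.023529052734375), 40.51864242553711) 0.08998921377449833 40.58601993440024
open -179.13168343784443 -101.12475620557746 mid -140.12821982171096
open -182.1722293299829 -98.28316979889121 mid -140.22769956443705
open -183.93797234162977 -96.35223209699632 mid -140.14510221931306
fin ((623.442138671875, 136.1616973876953), (49.55867004394531, 11.822688102722168), 40.454734802246094) 0.09061754444323597 41.42971121939371
open -199.62605059447878 -83.62873627359158 mid -141.62739343403518
open -200.34762128231532 19.602912148318694 mid -90.3723545669983
open -199.30479304562616 58.04466145357327 mid -70.63006579602643
```

```bash
python3 -m inch '[[[0,-38,0],0.1,1],[[0,-78,0],0.2,0.5],[[0,-118,0],0.3,0],[[0,-158,0],0.4,0],[[0,-198,0],0.5,0],[[-2,-238,0],0.6,0],[[-3,-278,0],0.7,0],[[-4,-318,0],0.744,0]]'
python3 -m inch '[[[0,-35,0],0,0],[[0,-65,0],0,0],[[0,-80,0],0,0],[[0,-80,0],0,0],[[0,-80,0],0,0],[[0,-80,0],0,0]]'
python3 - <<'E'
from h import *
s=sense();M=R.from_rotvec(s["eef_rot"]).as_matrix();print(s["tool_pos"],s["qpos"].round(2),"y heading",np.degrees(np.arctan2(M[1,1],M[0,1])))
c=get_calibration("wrist");p,d=read_camera("wrist");P=cloud(c,d);cv2.imwrite("pics/w6.png",p[:,:,::-1])
m=(P[...,2]>.055)&(P[...,2]<.07)&(np.hypot(P[...,0]-.576,P[...,1]+.241)<.06);m[280:]=0
q=P[m];print(m.sum(),q.mean(0));(x,y),r=cv2.minEnclosingCircle((q[:,:2]*1e3).astype(np.float32));print(x,y,r)
v,u=np.nonzero(m);print(u.mean(),v.mean())
E
```

```text
t: 7.28
tool_pos: [0.5187, -0.2111, 0.2598]
eef_rot: [-2.949, -1.08, 0.001]
wrist_force: [1.0, 0.4, 0.1]
width: 0.451
gripper_force: 0.0
t: 7.78
tool_pos: [0.5196, -0.2875, 0.2602]
eef_rot: [-2.951, -1.074, -0.0]
wrist_force: [0.6, -0.2, -0.1]
width: 0.911
gripper_force: 0.0
[ 0.51958366 -0.28747868  0.26019731] [ 0.73  0.28 -0.37  1.5   0.1   1.38 -0.52] y heading -49.990273615415234
3577 [ 0.57762621 -0.24271513  0.06103976]
577.3101806640625 -243.01695251464844 29.923465728759766
326.5823315627621 129.013698630137
```

```bash
python3 -m inch '[[[25,20,-25],0,0],[[50,38,-50],0,0],[[58,44.5,-80],0,0],[[58,44.5,-110],0,0],[[58,44.5,-135],0,0],[[58,44.5,-135],0,0],[[58,44.5,-135],0,0]]'
python3 -m inch '[[[0,0,-25],0,0],[[0,0,-50],0,0],[[0,0,-68],0,0],[[0,0,-76],0,0],[[0,0,-76],0,0],[[0,0,-76],0,0],[[0,0,-76],0,0.4],[[0,0,-76],0,0.4]]' 20
python3 -m inch '[[[0,0,0],0,0.5],[[0,0,0],0,0.5],[[0,0,0],0,0.5],[[0,0,0],0,0.5],[[0,0,0],0,0.5],[[0,0,0],0,0.5]]' 20
```

```text
t: 8.42
tool_pos: [0.5765, -0.2436, 0.1253]
eef_rot: [-2.951, -1.073, 0.002]
wrist_force: [-0.0, -0.8, 1.0]
width: 0.999
gripper_force: 0.0
t: 9.08
tool_pos: [0.5779, -0.2455, 0.0515]
eef_rot: [2.952, 1.07, 0.003]
wrist_force: [-0.0, 0.0, -0.7]
width: 0.921
gripper_force: 0.0
t: 9.58
tool_pos: [0.5769, -0.2451, 0.0499]
eef_rot: [2.953, 1.071, 0.0]
wrist_force: [-2.0, 0.5, 4.1]
width: 0.673
gripper_force: 20.0
```

```bash
python3 -m inch '[[[0,0,25],0,0.5],[[0,0,60],0,0.5],[[0,0,100],0,0.5],[[0,0,135],0,0.5],[[-8,25,150],0,0.5],[[-18,60,150],0,0.5],[[-28,98,150],0,0.5],[[-38,136,150],0,0.5]]'
python3 -m inch '[[[-10,38,0],0,0.5],[[-20,76,0],0,0.5],[[-29,110,0],0,0.5],[[-35,132,0],0,0.5],[[-37,140,0],0,0.5],[[-37,140,0],0,0.5],[[-37,140,0],0,0.5],[[-37,140,0],0,0.5]]'
python3 - <<'E'
from h import *
s=sense();M=R.from_rotvec(s["eef_rot"]).as_matrix();print(s["tool_pos"],s["width"],s["gripper_force"],"y heading",np.degrees(np.arctan2(M[1,1],M[0,1])),M[:,2])
p,d=read_camera("wrist");cv2.imwrite("pics/w7.png",p[:,:,::-1])
E
```

```text
t: 10.25
tool_pos: [0.5381, -0.108, 0.1996]
eef_rot: [2.954, 1.069, 0.0]
wrist_force: [0.7, 0.7, -0.2]
width: 0.672
gripper_force: 20.0
t: 10.92
tool_pos: [0.5021, 0.029, 0.1994]
eef_rot: [2.954, 1.068, -0.001]
wrist_force: [-0.3, 0.6, -1.2]
width: 0.673
gripper_force: 20.0
[0.50214732 0.0290116  0.19935305] 0.6732652531344403 19.999807351268828 y heading -50.26405056534525 [-2.02092021e-04 -4.81424000e-04 -9.99999864e-01]
```

View pics/w7.png

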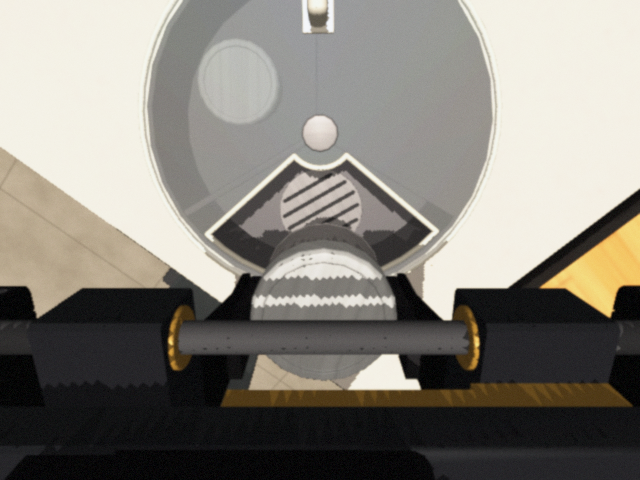

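The opening stands squarely over the ribbed insert: bead corners at (208,235) and (437,232), insert at (320,203). The tin is held upright, so I'll lower it.

```bash
python3 -m inch '[[[0,1,-25],0,0.5],[[0,2,-55],0,0.5],[[0,2,-85],0,0.5],[[0,2,-105],0,0.5],[[0,2,-120],0,0.5],[[0,2,-132],0,0.5],[[0,2,-142],0,0.5],[[0,2,-142],0,0.5]]'
python3 -m inch '[[[0,0,-4],0,0.5],[[0,0,-8],0,0.5],[[0,0,-11],0,0.5],[[0,0,-12],0,0.5],[[0,0,-12],0,0.5],[[0,0,-12],0,0.5]]'
```

```text
t: 11.63
tool_pos: [0.501, 0.0321, 0.0559]
eef_rot: [-2.953, -1.069, 0.004]
wrist_force: [-0.9, 0.9, -1.5]
width: 0.674
gripper_force: 20.0
t: 12.13
tool_pos: [0.502, 0.0329, 0.0458]
eef_rot: [2.953, 1.071, 0.001]
wrist_force: [0.7, -0.2, 0.4]
width: 0.673
gripper_force: 20.0
```

```bash
python3 -m inch '[[[0,0,-1],0,0.5],[[0,0,-1.5],0,0.5],[[0,0,-1.5],0,0.5],[[0,0,-1.5],0,0.5]]'
python3 -m inch '[[[0,0,0],0,0.2],[[0,0,0],0,0.2],[[0,0,0],0,0.2],[[0,0,0],0,0.2],[[0,0,0],0,0.15],[[0,0,0],0,0.15]]'
python3 -m inch '[[[0,0,10],0,0.15],[[0,0,25],0,0.15],[[0,0,45],0,0.15],[[0,0,75],0,0.15],[[0,0,110],0,0.15],[[0,0,145],0,0.5],[[0,0,180],0,1],[[0,0,200],0,1]]'
python3 -m inch '[[[-5,-5,15],0,1],[[-15,-15,15],0,1],[[-15,-15,15],0,1],[[-15,-15,15],0,1],[[-15,-15,15],0,1]]'
python3 - <<'E'
from h import *
s=sense();print(s["tool_pos"],s["qpos"].round(2))
c,p,P=lidcheck();cv2.imwrite("pics/w8.png",p[:,:,::-1])
z=P[...,2];m=(z>.046)&(z<.066)&(np.hypot(P[...,0]-.502,P[...,1]-.0315)<.055)
q=P[m];print(len(q),q.mean(0),q[:,2].std(),cv2.minEnclosingCircle((q[:,:2]*1e3).astype(np.float32)))
E
```

```text
t: 12.47
tool_pos: [0.5019, 0.0328, 0.0442]
eef_rot: [2.953, 1.071, 0.0]
wrist_force: [-0.4, -0.4, -0.4]
width: 0.668
gripper_force: 20.0
t: 12.97
tool_pos: [0.5018, 0.0329, 0.0441]
eef_rot: [2.953, 1.071, 0.0]
wrist_force: [-0.2, 0.2, -0.6]
width: 0.835
gripper_force: 0.0
t: 13.63
tool_pos: [0.5026, 0.0334, 0.2489]
eef_rot: [2.951, 1.071, 0.007]
wrist_force: [1.4, -0.0, 0.6]
width: 0.705
gripper_force: 0.0
t: 14.05
tool_pos: [0.4868, 0.0182, 0.259]
eef_rot: [-2.953, -1.071, 0.0]
wrist_force: [-0.4, 0.5, -1.0]
width: 0.325
gripper_force: 0.0
[0.48675756 0.01823652 0.2590011 ] [ 0.43  0.05 -0.57  1.76  0.03  1.34 -1.02]
fin ((607.048583984375, 120.52754211425781), (6.185723304748535, 11.560802459716797), 37.32323455810547) 0.06798667149291443 40.69282177432542
open -189.17690328492384 -89.48329458714329 mid -139.33009893603355
open -189.28390058882042 -89.49580010539205 mid -139.38985034710623
open -189.32448108764896 -89.4551021620577 mid -139.38979162485333
3246 [0.50249046 0.03279523 0.0551442 ] 0.0016567495584349 ((491.8543701171875, 23.15530776977539), 45.50225830078125)
```

```bash
python3 -m inch '[[[20,10,0],0.12,1],[[40,20,0],0.24,1],[[60,32,0],0.36,1],[[80,44,0],0.48,1],[[100,55,0],0.6,1],[[120,66,0],0.72,1],[[140,77,0],0.84,1],[[155.7,87.4,0],0.95,1]]'
python3 -m inch '[[[0,0,0],0.12,1],[[0,0,0],0.24,1],[[0,0,0],0.36,1],[[0,0,0],0.48,1],[[0,0,0],0.6,1],[[0,0,0],0.62,1],[[0,0,0],0.62,1],[[0,0,0],0.62,1]]'
python3 - <<'E'
from h import *
s=sense();M=R.from_rotvec(s["eef_rot"]).as_matrix();print(s["tool_pos"],pos(30,-.018),s["qpos"].round(2),"y heading",np.degrees(np.arctan2(M[1,1],M[0,1])))
for a in (30,70,110): table(list(np.arange(a,a+41,5)),-.018)
E
```

```text
t: 14.77
tool_pos: [0.6437, 0.1063, 0.2579]
eef_rot: [-2.128, -2.309, 0.001]
wrist_force: [0.6, -0.4, 0.2]
width: 0.001
gripper_force: 0.0
t: 15.43
tool_pos: [0.6425, 0.1055, 0.2587]
eef_rot: [-1.337, -2.842, -0.0]
wrist_force: [-0.0, 1.1, -0.3]
width: 0.006
gripper_force: 0.0
[0.64249746 0.10550629 0.25867673] [0.64244229 0.10561154] [ 0.32  0.49 -0.79  1.32  0.35  1.47  0.24] y heading 39.61934735786515
30 [0. 0.] 0.0
35 [-2.9  7.5] 0.087
40 [-6.4 14.7] 0.175
45 [-10.6  21.5] 0.262
50 [-15.3  28. ] 0.349
55 [-20.6  34. ] 0.436
60 [-26.4  39.5] 0.524
65 [-32.6  44.5] 0.611
70 [-39.2  49. ] 0.698
70 [0. 0.] 0.0
75 [-7.   3.9] 0.087
80 [-14.3   7.1] 0.175
85 [-21.9   9.7] 0.262
90 [-29.7  11.6] 0.349
95 [-37.6  12.8] 0.436
100 [-45.6  13.3] 0.524
105 [-53.6  13.2] 0.611
110 [-61.6  12.3] 0.698
110 [0. 0.] 0.0
115 [-7.9 -1.6] 0.087
120 [-15.5  -3.8] 0.175
125 [-23.   -6.7] 0.262
130 [-30.2 -10.2] 0.349
135 [-37.  -14.4] 0.436
140 [-43.5 -19.1] 0.524
145 [-49.5 -24.4] 0.611
150 [-55.1 -30.1] 0.698
```

```bash
python3 -m inch '[[[0,0,-35],0,1],[[0,0,-70],0,1],[[0,0,-105],0,1],[[0,0,-130],0,1],[[0,0,-145],0,1],[[0,0,-153],0,1],[[0,0,-153],0,1],[[0,0,-153],0,1]]'
python3 -m inch '[[[-2.9,7.5,0],0.07,1],[[-6.4,14.7,0],0.15,1],[[-10.6,21.5,0],0.22,1],[[-15.3,28,0],0.3,1],[[-20.6,34,0],0.37,1],[[-26.4,39.5,0],0.45,1],[[-32.6,44.5,0],0.52,1],[[-39.2,49,0],0.6,1]]'
python3 -m inch '[[[-7,3.9,0],0.087,1],[[-14.3,7.1,0],0.175,1],[[-21.9,9.7,0],0.262,1],[[-29.7,11.6,0],0.349,1],[[-37.6,12.8,0],0.436,1],[[-45.6,13.3,0],0.524,1],[[-53.6,13.2,0],0.611,1],[[-61.6,12.3,0],0.698,1]]'
python3 -m inch '[[[0,0,0],0,1],[[0,0,0],0,1],[[0,0,0],0,1]]'
python3 - <<'E'
from h import *
s=sense();M=R.from_rotvec(s["eef_rot"]).as_matrix();print(s["tool_pos"],pos(110,-.018),s["qpos"].round(2),"y heading",np.degrees(np.arctan2(M[1,1],M[0,1])))
lidcheck("top");lidcheck()
E
```

```text
t: 16.1
tool_pos: [0.6431, 0.1056, 0.1073]
eef_rot: [1.333, 2.844, 0.002]
wrist_force: [-0.6, 0.4, 0.6]
width: -0.0
gripper_force: 0.0
t: 16.77
tool_pos: [0.6045, 0.1546, 0.1084]
eef_rot: [0.428, 3.109, 0.001]
wrist_force: [1.0, -1.0, -0.3]
width: 0.004
gripper_force: 0.6
t: 17.43
tool_pos: [0.5428, 0.1673, 0.1084]
eef_rot: [-0.663, 3.067, -0.0]
wrist_force: [1.1, 1.2, 0.3]
width: 0.004
gripper_force: 0.6
t: 17.68
tool_pos: [0.5427, 0.1665, 0.1071]
eef_rot: [-0.652, 3.071, -0.0]
wrist_force: [0.4, 0.5, 0.1]
width: 0.006
gripper_force: 0.0
[0.542716   0.16652833 0.10707429] [0.54163265 0.1669287 ] [ 0.47  0.56 -1.08  1.73  0.53  1.18  1.23] y heading 113.97486357600512
open -244.6434838852092 20.882850682106664 mid -111.88031660155127
open -238.74317891875666 -18.530211133253943 mid -128.6366950260053
open -123.37017823503362 -14.584217594126926 mid -68.9771979145803
fin ((523.6707763671875, 160.67799377441406), (37.96525955200195, 41.81083679199219), 61.93620300292969) 0.09027530619841467 110.64517114788516
open -84.46574861861063 -81.64882752253232 mid -83.05728807057147
open -85.26084807669429 -81.42189006832564 mid -83.34136907250996
open -94.15492396112376 -81.18590564862802 mid -87.67041480487592
```

```bash
python3 -m inch '[[[-7.9,-1.6,0],0.087,1],[[-15.5,-3.8,0],0.175,1],[[-23,-6.7,0],0.262,1],[[-30.2,-10.2,0],0.349,1],[[-37,-14.4,0],0.436,1],[[-43.5,-19.1,0],0.524,1],[[-49.5,-24.4,0],0.611,1],[[-55.1,-30.1,0],0.698,1]]'
python3 -m inch '[[[0,0,0],0,1],[[0,0,0],0,1],[[0,0,0],0,1]]'
python3 - <<'E'
from h import *
s=sense();M=R.from_rotvec(s["eef_rot"]).as_matrix();print(s["tool_pos"],pos(150,-.018),s["qpos"].round(2),"y heading",np.degrees(np.arctan2(M[1,1],M[0,1])))
lidcheck("top");c,p,P=lidcheck();cv2.imwrite("pics/w9.png",p[:,:,::-1])
table([150,152,154,156,158],-.018)
E
```

```text
t: 18.45
tool_pos: [0.4869, 0.1366, 0.1064]
eef_rot: [-1.672, 2.658, -0.0]
wrist_force: [1.1, 1.5, -0.2]
width: 0.002
gripper_force: 0.6
t: 18.7
tool_pos: [0.487, 0.1367, 0.1062]
eef_rot: [-1.664, 2.664, 0.0]
wrist_force: [-0.1, -1.1, -0.7]
width: 0.004
gripper_force: 0.0
[0.48703268 0.13670731 0.10622816] [0.48655771 0.13678846] [ 0.71  0.54 -1.3   1.88  0.56  1.17  1.9 ] y heading 153.9757870333463
fin ((479.0025329589844, 116.32698059082031), (8.68844223022461, 35.668296813964844), 61.890201568603516) 0.08638308303729 152.3206054726944
open -150.80018073882624 22.737583508108628 mid -64.03129861535882
open -201.6763610233139 21.641537852938427 mid -90.01741158518774
open -172.793061782304 21.82393944217563 mid -75.48456117006418
fin ((476.14971923828125, 118.99050903320312), (40.4398307800293, 38.65922546386719), 14.581680297851562) 0.0901526190428444 151.66374762763837
150 [0. 0.] 0.0
152 [-2.1 -2.4] 0.035
154 [-4.1 -5. ] 0.07
156 [-6.  -7.5] 0.105
158 [ -7.8 -10.2] 0.14
```

```bash
python3 -m inch '[[[-2.1,-2.4,0],0.02,1],[[-4.1,-5,0],0.04,1],[[-6,-7.5,0],0.06,1],[[-6,-7.5,0],0.06,1],[[-6,-7.5,0],0.06,1]]'
python3 - <<'E'
from h import *
s=sense();print(s["tool_pos"],s["qpos"].round(2))
lidcheck("top")
E
python3 -m inch '[[[2,3,0],0,1],[[5,8,0],0,1],[[5,8,35],0,1],[[5,8,70],0,1],[[15,-5,100],-0.1,1],[[30,-20,130],-0.2,1],[[45,-35,150],-0.3,1],[[60,-50,150],-0.4,1]]'
python3 -m inch '[[[30,-20,0],-0.1,1],[[60,-40,0],-0.2,1],[[70,-50,0],-0.3,1],[[70,-50,0],-0.3,1],[[70,-50,0],-0.3,1]]'
python3 - <<'E'
from h import *
s=sense();print(s["tool_pos"],s["qpos"].round(2))
c,p,P=lidcheck();cv2.imwrite("pics/w10.png",p[:,:,::-1]);lidcheck("top")
E
```

```text
t: 19.22
tool_pos: [0.4804, 0.1286, 0.106]
eef_rot: [1.747, -2.61, -0.0]
wrist_force: [-0.3, -0.4, -0.4]
width: 0.007
gripper_force: 0.0
[0.48042712 0.12857494 0.10599308] [ 0.76  0.53 -1.33  1.9   0.57  1.17  1.97]
fin ((474.12701416015625, 107.85106658935547), (5.307879447937012, 36.83209228515625), 66.21416473388672) 0.08731181386694029 158.74581477469283
open -152.08507437683198 27.51532989051691 mid -62.284872243157565
open -194.4893636211099 41.11698624875845 mid -76.68618868617574
open -125.22837392978067 83.98910578034224 mid -20.619634074719215
t: 19.93
tool_pos: [0.5429, 0.0795, 0.2606]
eef_rot: [-1.186, 2.903, -0.002]
wrist_force: [0.2, 0.2, 1.3]
width: 0.003
gripper_force: 0.0
t: 20.35
tool_pos: [0.6109, 0.0295, 0.2556]
eef_rot: [0.748, -3.051, -0.002]
wrist_force: [-0.3, 0.7, 0.1]
width: 0.004
gripper_force: 0.0
[0.61093459 0.02945285 0.25562809] [ 0.68  0.53 -1.14  1.43  0.48  1.48  1.61]
fin ((473.68157958984375, 111.50638580322266), (12.686127662658691, 49.53550338745117), 67.05226135253906) 0.08911113733366371 156.6587765858662
open -65.83984454923024 21.17344305453821 mid -22.33320074734604
open -61.39449158924873 18.5517724981014 mid -21.421359545573637
open -66.4619888754508 -36.210181976741524 mid -51.33608542609613
open -86.31220847544728 -31.418068288360132 mid -58.865138381903705
```

```bash
python3 -m inch '[[[-30,25,0],0.1,1],[[-60,50,0],0.2,1],[[-90,78,0],0.3,1],[[-115,103,0],0.4,1],[[-125,108,-20],0.5,1],[[-125,108,-50],0.6,1],[[-125,108,-80],0.7,1],[[-125,108,-80],0.7,1]]'
python3 -m inch '[[[0,0,-30],0,1],[[0,0,-55],0,1],[[0,0,-68],0,1],[[0,0,-70],0,1],[[0,0,-70],0,1],[[-2,-3,-70],0,1],[[-4,-6.5,-70],0,1],[[-5,-8,-70],0,1]]'
python3 -m inch '[[[-1.5,-2,0],0.02,1],[[-3,-4,0],0.04,1],[[-3,-4,0],0.04,1],[[-3,-4,0],0.04,1]]'
python3 -m inch '[[[2,3,0],0,1],[[5,8,0],0,1],[[5,8,35],0,1],[[5,8,70],0,1],[[15,-5,100],-0.1,1],[[30,-20,130],-0.2,1],[[45,-35,150],-0.3,1],[[60,-50,150],-0.4,1]]'
python3 -m inch '[[[30,-20,0],-0.1,1],[[60,-40,0],-0.2,1],[[70,-50,0],-0.3,1],[[70,-50,0],-0.3,1],[[70,-50,0],-0.3,1]]'
python3 - <<'E'
from h import *
s=sense();print(s["tool_pos"],s["qpos"].round(2))
c,p,P=lidcheck();cv2.imwrite("pics/w11.png",p[:,:,::-1])
E
```

```text
t: 21.12
tool_pos: [0.4825, 0.1362, 0.1719]
eef_rot: [1.755, -2.599, -0.001]
wrist_force: [-0.9, -0.2, -1.1]
width: 0.004
gripper_force: 0.0
t: 21.78
tool_pos: [0.4809, 0.1285, 0.1071]
eef_rot: [-1.747, 2.61, -0.002]
wrist_force: [0.1, -0.3, 0.2]
width: 0.005
gripper_force: 0.0
t: 22.12
tool_pos: [0.4775, 0.1247, 0.1061]
eef_rot: [1.799, -2.575, -0.0]
wrist_force: [-0.4, -0.0, 0.3]
width: 0.009
gripper_force: 0.0
t: 22.78
tool_pos: [0.54, 0.0755, 0.2605]
eef_rot: [-1.244, 2.879, -0.003]
wrist_force: [0.5, 0.5, -0.4]
width: 0.004
gripper_force: 0.0
t: 23.2
tool_pos: [0.6079, 0.0256, 0.2556]
eef_rot: [0.809, -3.035, -0.002]
wrist_force: [-0.8, 0.3, 0.3]
width: 0.001
gripper_force: 0.0
[0.6079323  0.0255999  0.25555118] [ 0.69  0.51 -1.12  1.44  0.46  1.47  1.67]
fin ((471.6722106933594, 107.28453826904297), (12.749308586120605, 49.658470153808594), 70.30487060546875) 0.08940551873032297 159.65450215074839
open -57.93153876263108 18.913881542178103 mid -19.508828610226487
open -67.18176245935507 12.345608796448175 mid -27.418076831453448
```

View pics/w11.png

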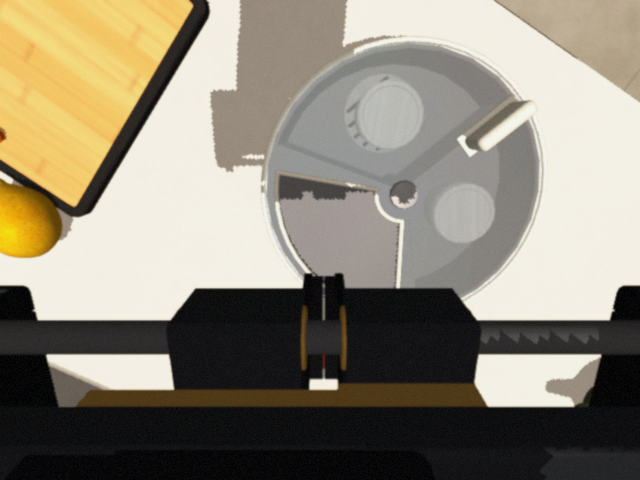

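The final view shows the opening over the closed deck at (340,235). Both tins sit under the lid at (390,115) and (464,212), and the fin lies in line with the dividing wall at heading about 160°.

```bash
python3 -c "
from rig import *
print(hand_in())"
```

```text
the job is handed in; nothing more can be done
None
```

The tin is standing upright on the drip insert, and the lid has been pushed round to within about 0.5° of squarely over the closed sector; the job was handed in at about 23 s, with the verdict not shown.

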